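# Unlock and unscrew a coolant cap of unknown thread hand

### The job

Draw the sliding lock on the yellow-topped drive fully back from the red coolant cap, then unscrew the cap. Its thread may be left-handed or right-handed and nothing outside tells which, so try both ways until it comes. Finish while still holding the cap in the gripper, level and still, lifted well clear (about a hand's width) above its port, with the lock left back and the other things on the bench left where they are.

Things in the scene. Friction and masses are not known exactly. Their poses are not given: they have to be found in the camera images.
- drive: Liquid-cooled servo drive, a fixed metal case 200 (x) x 340 (y) x 85 mm high with a yellow top panel (the deck, 85 mm above the bench). Origin: centre of its underside; z up; the lock slides along its y axis. A grey filter block 54 x 54 mm and 46 mm high stands on the deck, its centre at x 0, y +125 mm; leave it alone.
- port (a point): Point on the deck on the axis of the coolant port, at drive x 0, y +20 mm, z 85 mm; its axes are the drive's. The port is a steel neck 46 mm wide over its thread and 30 mm high, hidden inside the cap until it is off.
- cap: Red cast-metal screw cap, loose, about 280 g. Round skirt 58 mm wide, 31 mm high, with a grip bar on top. Origin: centre of the skirt's lower rim; z up. Screwed down, it stands 3 mm above the deck, its y axis along the drive's y (to 1.5 degrees). Tightening way: a firm stop within 0.2 rad. Loosening way: turns easily, rises about 3 mm in the first 1.1 rad, lifts straight off from 1.25 to 2.0 rad.
- cap_bar (a point): Centre of the top of the cap's grip bar: 14 mm (cap x) x 32 mm (cap y) x 26 mm high; 57 mm above the cap's origin, 60 mm above the deck when screwed down. The cap cannot be pulled off before it is unscrewed. A right-hand thread loosens anticlockwise seen from above, a left-hand one clockwise; which it is changes from run to run and cannot be seen.
- lock (a joint): Sliding lock, m: 0 to 0.008 at the start (locked), 0.070 at its stop (fully back). Grows as it moves along the drive's -y, away from the cap; stays where left; 2.5 N moves it. Locked, two steel prongs beside the bar, just above the skirt, keep the cap from turning, lifting and being gripped. Fully back, the prong tips are 56 mm from the port's axis, 36 to 42 mm above the deck.
- lock_knob (a point): Centre of the top of the lock's orange square knob, 16 x 16 mm and 28 mm high, on a black block (44 x 50 mm, top 42 mm above the deck); sides along the drive's x and y. The knob's top is 70 mm above the deck; its axis is 73 mm from the port's axis (in the drive's -y) when the joint is 0, 143 mm when fully back.
- screwdriver: Bystander: screwdriver lying on the bench on the robot's side of the drive; origin near its middle.
- wrench: Bystander: steel wrench lying beyond the drive; origin near its middle.
- fitting: Bystander: brass hose fitting, 22 mm wide and 26 mm high, standing on the deck about 85 mm from the port's axis (drive x about +73, y about +63 mm); origin under its centre.
- spray: Bystander: spray can 52 mm wide, 150 mm high, beyond the drive; origin under its centre.
- jar: Bystander: jar 60 mm wide, 80 mm high, beyond the drive; origin under its centre.
- tray: Bystander: blue tray 100 x 140 x 35 mm on the bench beside the drive; origin under its centre.
- motor: Bystander: black servo motor 75 x 75 mm standing shaft up, 140 mm high; origin under its centre.
There are look-alikes about, which are no part of the job. Leave any green, orange or purple look-alike of the cap alone.

How it is judged:
On the way, in this order (a step that is already met when the one before it is completed fails the run):
1. the lock is drawn fully back (within 6 mm of its stop) while the cap is still on (value of joint lock above 0.064 m and z of cap in the frame of port below 0.012 m), for 0.2 s.
2. the cap, held by the fingers, is off its thread, at least 25 mm above the screwed-down height (z of cap in the frame of port above 0.028 m and contact force between cap and the fingers above 1 N), for 0.2 s.
At the end, for the whole second after the job is handed in: The cap is gripped by the fingers, still, level within 20 degrees, at least 50 mm above its screwed-down height and within 80 mm sideways of the port's axis, touching the drive nowhere; the lock is still back within 10 mm of its stop (z of cap in the frame of port above 0.053 m and horizontal distance between cap and port below 0.08 m and angle between cap's own z axis and vertical below 0.35 rad and contact force between cap and the fingers above 1 N and contact force between cap and drive below 0.2 N and linear speed of cap below 0.03 m/s and value of joint lock above 0.06 m); the arm keeps its last pose, push and grip.
It fails at once if a bystander is moved more than 30 mm (distance of any of screwdriver, wrench, fitting, spray, jar, tray, motor from where it was at the start of the episode above 0.03 m).
It also fails if it takes over 64 s, if anything falls off the work surface, if the arm or the gripper's body presses on something with over 40 N, if the wrist force passes 120 N, or if a joint passes its speed limit or range.

### The arm

A 7-joint arm with a two-finger parallel gripper is mounted at the origin on the work surface. World frame = base frame: x ahead of the robot, y to its left, z up, the work surface at z = 0. Lengths are in m, angles in rad, forces in N, time in s.
With the tool pointing down it reaches from about 0.4 to 0.85 m from the base axis. Payload 4.5 kg.
Tool frame: the origin (TCP) lies between the finger pads; the fingertips stand 14 mm ahead of it and the grasp point (between the pads) lies 5 mm behind it; z points along the fingers, y is the line along which they close (so a half turn about z gives the same grasp; the last joint's range is limited). The gripper opens to 88 mm and grips with 3 to 60 N. Pads are 18 mm wide; open, the fingers measure 123 mm over their backs; the gripper's body (75 mm by 187 mm) begins 45 mm behind the grasp point.
Start: joints at [-1.071, 0.689, -0.195, 1.565, 0.157, 0.902, -0.215], TCP at [0.281, 0.558, 0.253] pointing down, gripper open.
Joint ranges: [-3.01, 3.01], [-0.46, 2.08], [-1.47, 1.51], [0.13, 2.56], [-1, 4.14], [0.04, 2.09], [-2.66, 2.66]. Speed limits (rad/s): [2.57, 2.57, 3.14, 3.14, 3.14, 3.14, 3.14].

### API

Orientations are given as a unit quaternion [x, y, z, w].
In Python, from bench import manip, cams, job gives the robot as it stands.
- The arm moves only by the tool drive_tool, never from a script. Its argument "motion" is text: rows parted by semicolons, each of 7 numbers parted by spaces: the turn, a rotation vector about the tool's x, y, z in degrees, then the shift along the tool's x, y, z in mm, then the finger opening in mm, from 0 to 88.1. A call has 1 to 5 rows; each row shifts and turns the commanded pose from where the row before left it, along the tool's axes as they then stand; what a row does not reach is not made up. A row lasts 1/12 s, in which the tool goes at most 41.7 mm and 7.16 degrees, less where a joint would pass 70% of its speed; a pose out of reach is approached as far as the arm can. A call with a gripper value outside its range is refused whole. The fingers move at their own pace and stop on an object; "squeeze" is the grip in N (left out, the last holds). Time passes only in rows, so rows that do not move let the fingers close. It gives the time, the measured TCP pose, the force, the opening and the grip force at its end, in the units of the state.
- manip.get_obs(): the state, without advancing time (a new reading comes with each control period).
- cams.camera(name): name is "side" or "top" or "wrist"; returns a dict with "pixels" (400x640x3 uint8, red, green, blue), "range_z" (400x640 float32, m along the optical axis (not along the pixel's ray), 0 where there is no reading), "camera_matrix" (3x3 intrinsics, pixels), "k1" (the pictures are not rectified: a ray, as slopes to the right and down, at radius r is drawn at 1 + k1 r^2 times it, then the intrinsics apply), "rvec" (rotation vector, rad) and "tvec" (3), from world to camera coordinates, as OpenCV has them; the wrist camera has in their place "hand_eye" (4x4, takes a point from camera to tool coordinates, whose origin is the TCP and whose axes are the flange's). Camera axes: x right, y down, z forward; pixel columns grow to the right and rows downward; lengths in m; the calibration is good to about 2 mm. A picture is of the moment at which its call begins: read the wrist's pose just before it.
- job.sign_off(): hands the job in; it is judged then, once.
The state is a dict: "t": time; "joint_positions": joint angles; "joint_vel": joint speeds; "joint_efforts": joint torques, N m; "eef_pos": TCP position; "orientation": TCP orientation; "wrist_force": force on the tool from outside, world axes, zero at the start; "torque": the same for the moment, N m; "grip_width": finger opening in m; "grasp_force": force on a finger pad.
Only numpy, scipy, OpenCV 4.12 (cv2) and the standard library are available. Lean on these libraries where they do the work, as an engineer would, in place of code of your own. Each camera call takes 0.05 s, during which the arm holds its last target. There are 200 camera calls.

## Working session

There is one attempt and no reset: what is moved stays moved. The work goes in short steps, Python scripts to look and compute and a tool call to move; the robot and the scene stay as the last step left them, time stands still between calls to the robot, and variables do not carry over. Pictures are saved under pics/ and viewed, at most 10 in all, crops included, and the job is handed in when it is done.

Besides the shell and the picture viewer there is one more tool, called after "Request:" as name(argument=value, ...), one argument or row to a line, values as JSON. drive_tool: Moves the arm, as the interface text tells. Its arguments: {"type":"object","properties":{"motion":{"type":"string"},"squeeze":{"type":"number"}},"required":["motion"]}

```bash
mkdir -p pics
cat > h.py <<'E'
import numpy as np, cv2
from scipy.spatial.transform import Rotation as R
from bench import manip, cams, job
def cam(name):
    o=manip.get_obs(); c=cams.camera(name)
    if 'hand_eye' in c:
        T=np.eye(4);T[:3,:3]=R.from_quat(o['orientation']).as_matrix();T[:3,3]=o['eef_pos'];M=T@np.array(c['hand_eye'])
    else:
        Rm=cv2.Rodrigues(np.array(c['rvec'],float))[0];M=np.eye(4);M[:3,:3]=Rm.T;M[:3,3]=-Rm.T@np.array(c['tvec']).ravel()
    c['M']=M;return c
def rays(c,uv):
    K=np.array(c['camera_matrix']);uv=np.atleast_2d(np.array(uv,float))
    d=(uv-K[[0,1],[2,2]])/K[[0,1],[0,1]];s=d.copy()
    for _ in range(20): s=d/(1+c['k1']*(s**2).sum(1,keepdims=True))
    return np.c_[s,np.ones(len(s))]
def onplane(c,uv,z):
    r=rays(c,uv)@c['M'][:3,:3].T;o=c['M'][:3,3];return o+r*((z-o[2])/r[:,2])[:,None]
def depthpt(c,uv):
    uv=np.atleast_2d(uv).astype(int);z=c['range_z'][uv[:,1],uv[:,0]]
    return rays(c,uv)*z[:,None]@c['M'][:3,:3].T+c['M'][:3,3]
def save(n,p): cv2.imwrite('pics/'+n,p[:,:,::-1])
E
python3 - <<'E'
from h import *
o=manip.get_obs();print({k:np.round(v,3) for k,v in o.items()})
c=cam('top');save('top.png',c['pixels']);np.savez('top.npz',**{k:v for k,v in c.items()})
d=cam('side');save('side.png',d['pixels'])
print(c['M'],d['M'],c['k1'],c['camera_matrix'])
E
```

```text
{'t': np.float64(0.0), 'joint_positions': array([-1.071,  0.69 , -0.195,  1.566,  0.157,  0.902, -0.215]), 'joint_vel': array([-0.001,  0.002,  0.001,  0.001, -0.002, -0.   ,  0.001]), 'joint_efforts': array([ 0.0000e+00, -5.2755e+01, -1.2660e+00, -1.5343e+01, -5.3000e-02,
        6.0000e-03,  0.0000e+00]), 'eef_pos': array([0.28 , 0.558, 0.252]), 'orientation': array([ 0.231,  0.973, -0.001, -0.   ]), 'wrist_force': array([-1.272,  0.519,  0.218]), 'torque': array([ 0.018, -0.012, -0.004]), 'grasp_force': np.float64(0.0), 'grip_width': np.float64(0.088)}
[[-0.0023254  -0.98338897  0.18149579  0.43535122]
 [-0.99992242  0.00450756  0.01161163 -0.02186986]
 [-0.01223685 -0.1814547  -0.98332317  1.16748897]
 [ 0.          0.          0.          1.        ]] [[ 0.97768555 -0.15578046  0.14093758  0.35540665]
 [-0.20892624 -0.6510183   0.72974311 -1.2783043 ]
 [-0.02192677 -0.74290485 -0.66903781  1.27959499]
 [ 0.          0.          0.          1.        ]] -0.08006969184945353 [[411.59812712   0.         320.50705944]
 [  0.         411.59812712 199.48278292]
 [  0.           0.           1.        ]]
```

View pics/top.png

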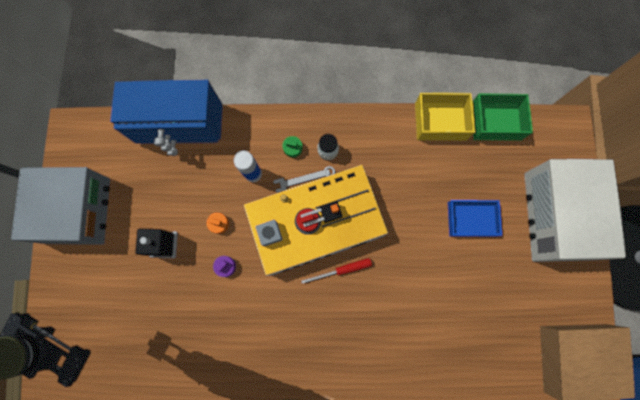

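View pics/side.png

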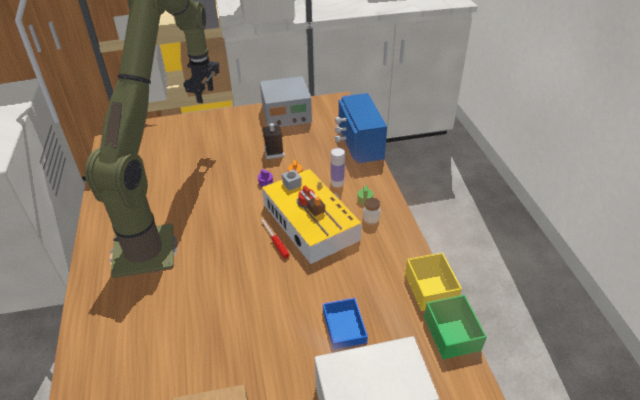

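The top view shows the red cap at (307,220) on the yellow deck, with the lock and its orange knob at (335,209) and the filter at (268,233). The look-alikes stand off the drive: orange (217,223), purple (225,266), green (292,146). The red cap on the drive is the one that fits.

Run:
```python
from h import *
c=dict(np.load('top.npz'));p=c['pixels'];hsv=cv2.cvtColor(p,cv2.COLOR_RGB2HSV)
def big(m,lo=(230,150),hi=(400,290)):
    z=np.zeros_like(m);z[lo[1]:hi[1],lo[0]:hi[0]]=m[lo[1]:hi[1],lo[0]:hi[0]];return z
y=big(cv2.inRange(hsv,(20,150,120),(32,255,255)))
n=cv2.findContours(y,cv2.RETR_EXTERNAL,cv2.CHAIN_APPROX_NONE)[0];ct=max(n,key=cv2.contourArea)[:,0]
w=onplane(c,ct,0.085)
r=cv2.minAreaRect((w[:,:2]*1000).astype(np.float32));print('deck rect',r, cv2.boxPoints(r))
dp=depthpt(c,ct);print('depth z',np.median(dp[:,2]))
for nm,m,z in [('knob',big(cv2.inRange(hsv,(7,150,150),(19,255,255)),(322,195),(350,225)),.155),('red',big(cv2.inRange(hsv,(0,120,80),(6,255,255))|cv2.inRange(hsv,(172,120,80),(180,255,255)),(285,195),(335,240)),.119)]:
    q=np.argwhere(m>0)[:,::-1];print(nm,len(q),q.mean(0),onplane(c,q.mean(0),z)*1000, np.median(depthpt(c,q),0)*1000)
save('crop.png',cv2.resize(p[180:280,235:395],None,fx=5,fy=5,interpolation=cv2.INTER_CUBIC))
```

```text
deck rect ((584.628173828125, 5.8115234375), (197.4727325439453, 338.744140625), 18.797327041625977) [[ 436.58267   134.33502 ]
 [ 545.7333   -186.34195 ]
 [ 732.6737   -122.711975]
 [ 623.5231    197.965   ]]
depth z 0.08541689620788095
knob 38 [334.36842105 207.26315789] [[602.35451363 -44.41523067 155.        ]] [602.00872223 -43.46491251 155.32824022]
red 279 [306.03584229 220.21863799] [[574.88439679  27.81028139 119.        ]] [574.2594989   27.82379069 120.30581238]
```

View pics/crop.png

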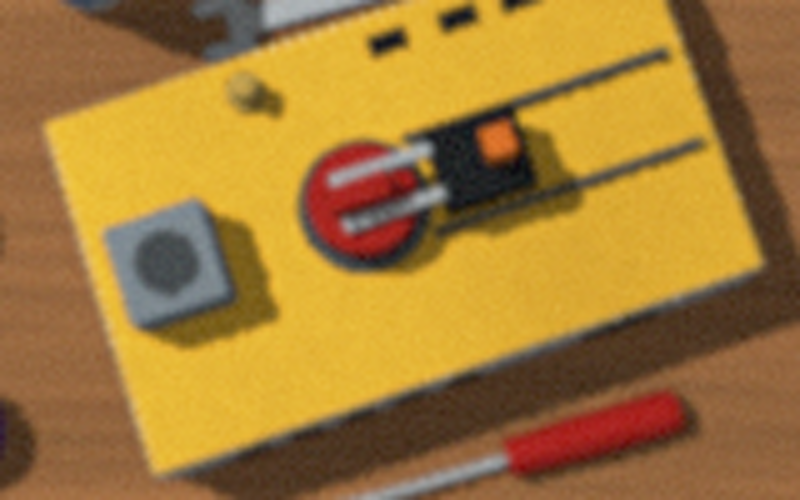

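The crop confirms it: the cap is between the two steel prongs, and the knob is on the black block. The knob measures within 1 mm of where the model puts it at joint 0. The port is at about (578, 25) mm and the drive yaw is 18.8°.

First I turn the tool so its y axis lies along drive x.

Request:
drive_tool(
  motion="0 0 6.4 0 0 0 60; 0 0 6.4 0 0 0 60; 0 0 6.4 0 0 0 60; 0 0 6.4 0 0 0 60; 0 0 6.4 0 0 0 60",
  squeeze=25,
)

```text
t: 0.52
eef_pos: [0.2805, 0.5581, 0.2523]
orientation: [0.492, 0.87, -0.001, 0.0]
wrist_force: [-0.2, -1.2, 0.3]
grip_width: 0.0605
grasp_force: 0.0
```

Request:
drive_tool(
  motion="0 0 6.3 0 0 0 60; 0 0 6.3 0 0 0 60; 0 0 0 -38 6 0 60; 0 0 0 -38 6 0 60; 0 0 0 -38 6 0 60",
)

```text
t: 0.93
eef_pos: [0.3341, 0.4552, 0.2522]
orientation: [0.582, 0.813, -0.0, 0.0]
wrist_force: [1.1, -0.8, 0.8]
grip_width: 0.06
grasp_force: 0.0
```

Request:
drive_tool(
  motion="0 0 0 -38 6 0 60; 0 0 0 -38 6 0 60; 0 0 0 -38 6 0 60; 0 0 0 -38 6 0 60; 0 0 0 -38 6 0 60",
)

```text
t: 1.35
eef_pos: [0.424, 0.2841, 0.2526]
orientation: [0.583, 0.813, -0.0, -0.0]
wrist_force: [1.4, -0.6, 0.2]
grip_width: 0.0602
grasp_force: 0.0
```

```bash
cat > go.py <<'E'
import sys
from h import *
def rem(t,yawx=108.8):
    o=manip.get_obs();M=R.from_quat(o['orientation']).as_matrix()
    y=np.deg2rad(yawx);W=np.array([[np.cos(y),np.sin(y),0],[np.sin(y),-np.cos(y),0],[0,0,-1]]).T
    print('turn',np.round(np.rad2deg(R.from_matrix(M.T@W).as_rotvec()),2),'shift',np.round(M.T@(np.array(t)-o['eef_pos'])*1000,1),'q',np.round(o['joint_positions'],2),'t',o['t'],'F',np.round(o['wrist_force'],1),'T',np.round(o['torque'],2),'pos',np.round(o['eef_pos'],4),'w',o['grip_width'],'g',o['grasp_force'])
if __name__=='__main__': rem([float(a) for a in sys.argv[1:4]],*[float(a) for a in sys.argv[4:]])
E
python3 go.py .602 -.044 .252
```

```text
turn [-0.03  0.01 -0.07] shift [-367.9   63.2    0.6] q [-0.67  0.54 -0.01  1.91  0.01  0.69 -0.36] t 1.35 F [ 1.4 -0.6  0.2] T [-0.09 -0.    0.08] pos [0.424  0.2841 0.2526] w 0.06023286803240511 g 0.0
```

Request:
drive_tool(
  motion="0 0 0 -37 6 0 60; 0 0 0 -37 6 0 60; 0 0 0 -37 6 0 60; 0 0 0 -37 6 0 60; 0 0 0 -37 6 0 60",
)

```text
t: 1.77
eef_pos: [0.5118, 0.1185, 0.2525]
orientation: [0.583, 0.813, -0.0, -0.0]
wrist_force: [0.7, 0.4, -0.2]
grip_width: 0.0598
grasp_force: 0.0
```

Request:
drive_tool(
  motion="0 0 0 -37 6 0 60; 0 0 0 -37 6 0 60; 0 0 0 -37 6 0 60; 0 0 0 -37 6 0 60; 0 0 0 -30 6 0 60",
)

```text
t: 2.18
eef_pos: [0.5974, -0.0422, 0.2524]
orientation: [0.584, 0.812, -0.001, 0.0]
wrist_force: [0.7, 0.8, 0.4]
grip_width: 0.0598
grasp_force: 0.0
```

```bash
python3 go.py .602 -.044 .252
python3 - <<'E'
from h import *
c=cam('wrist');save('w1.png',c['pixels']);np.savez('w1.npz',**c)
E
```

```text
turn [-0.05  0.05 -0.22] shift [-3.2  3.8  0.4] q [ 0.02  0.65 -0.05  1.65  0.04  0.84  0.28] t 2.1833 F [0.7 0.8 0.4] T [-0.08  0.05 -0.01] pos [ 0.5974 -0.0422  0.2524] w 0.05975489048979067 g 0.0
```

View pics/w1.png

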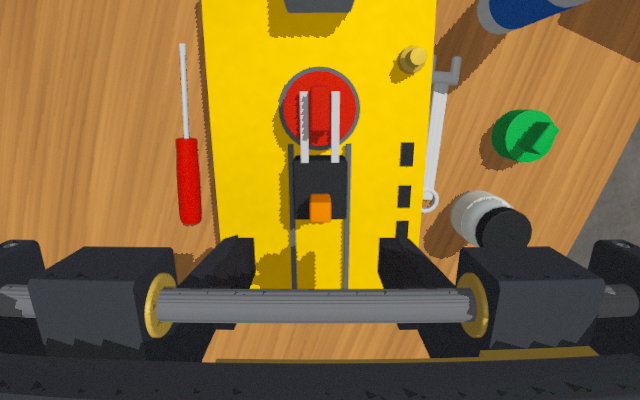

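The wrist view shows the knob at about (320,207) and the cap at (320,107), with its bar between the prongs. The fingers straddle the knob's line. Next I refine the knob and port positions.

```bash
python3 - <<'E'
from h import *
c=dict(np.load('w1.npz'));p=c['pixels'];hsv=cv2.cvtColor(p,cv2.COLOR_RGB2HSV)
def rect(m,roi,z):
    x0,y0,x1,y1=roi;q=np.argwhere(m[y0:y1,x0:x1]>0)[:,::-1]+[x0,y0]
    d=depthpt(c,q);k=abs(d[:,2]-z)<.006;w=d[k][:,:2]*1000
    print(len(q),k.sum(),'meanz',d[k][:,2].mean());
    pl=onplane(c,q[k],z)[:,:2]*1000
    r=cv2.minAreaRect(pl.astype(np.float32));print(r);return r
red=cv2.inRange(hsv,(0,120,60),(6,255,255))|cv2.inRange(hsv,(172,120,60),(180,255,255))
rect(cv2.inRange(hsv,(8,150,100),(19,255,255)),(300,185,345,225),.155)
rect(red,(270,60,370,155),.145)
rect(red,(270,60,370,155),.119)
E
python3 go.py .602 -.044 .145
```

```text
627 456 meanz 0.15352959991282072
((601.792236328125, -44.96873474121094), (15.425544738769531, 16.045957565307617), 18.621923446655273)
3398 897 meanz 0.14375938316419654
((577.7706298828125, 23.897274017333984), (13.294971466064453, 31.55021858215332), 19.123212814331055)
3398 2414 meanz 0.1179313250631734
((577.9566040039062, 23.778682708740234), (55.68643569946289, 56.17618179321289), 18.607318878173828)
turn [ 0.05  0.42 -0.67] shift [  5.4   3.3 107.4] q [ 0.03  0.65 -0.05  1.65  0.05  0.84  0.28] t 2.2333 F [ 3.3 -5.9  1.2] T [-0.35 -0.22  0.03] pos [ 0.6002 -0.0494  0.2524] w 0.05989744620955374 g 0.0
```

The measured sizes match the task text: knob 15.4×16, bar 13.3×31.5, cap 56 mm. Knob (601.8, -45.0), port (577.9, 23.9). I descend and re-check before the end.

Request:
drive_tool(
  motion="0 0 0 0 0 0 60; 0 0 0 0 0 25 60; 0 0 0 0 0 25 60; 0 0 0 0 0 0 60; 0 0 0 0 0 0 60",
)

```text
t: 2.65
eef_pos: [0.5956, -0.0371, 0.2018]
orientation: [0.582, 0.813, -0.001, -0.002]
wrist_force: [-0.6, 0.6, 0.5]
grip_width: 0.0599
grasp_force: 0.0
```

```bash
python3 go.py .6018 -.0446 .145
```

```text
turn [-0.19 -0.12  0.02] shift [-9.2  3.7 56.8] q [ 0.02  0.71 -0.05  1.71  0.05  0.73  0.27] t 2.65 F [-0.6  0.6  0.5] T [-0.02  0.03 -0.06] pos [ 0.5956 -0.0371  0.2018] w 0.05989368350631899 g 0.0
```

Request:
drive_tool(
  motion="0 0 0 -9 3.7 0 60; 0 0 0 0 0 20 60; 0 0 0 0 0 20 60; 0 0 0 0 0 8 60; 0 0 0 0 0 0 60",
)

```text
t: 3.07
eef_pos: [0.6031, -0.0461, 0.1541]
orientation: [0.583, 0.813, -0.0, -0.001]
wrist_force: [-1.1, 0.4, -0.0]
grip_width: 0.0597
grasp_force: 0.0
```

```bash
python3 go.py .6018 -.0446 .145
```

```text
turn [-0.09 -0.03 -0.08] shift [ 1.8 -0.7  9.1] q [ 0.03  0.79 -0.05  1.72  0.06  0.64  0.27] t 3.0667 F [-1.1  0.4 -0. ] T [ 0.01  0.05 -0.01] pos [ 0.6031 -0.0461  0.1541] w 0.05974114148846763 g 0.0
```

Request:
drive_tool(
  motion="0 0 0 1 0 8 60; 0 0 0 0 0 0 60; 0 0 0 0 0 0 10; 0 0 0 0 0 0 10; 0 0 0 0 0 0 10",
)

```text
t: 3.48
eef_pos: [0.6035, -0.0451, 0.1474]
orientation: [0.583, 0.813, 0.0, 0.001]
wrist_force: [-0.3, -0.6, 0.3]
grip_width: 0.042
grasp_force: 0.0
```

Request:
drive_tool(
  motion="0 0 0 0 0 0 10; 0 0 0 0 0 0 10; 0 0 0 0 0 0 10",
)

```text
t: 3.73
eef_pos: [0.6031, -0.045, 0.1469]
orientation: [0.583, 0.813, 0.0, 0.0]
wrist_force: [0.0, -0.3, 0.4]
grip_width: 0.0221
grasp_force: 0.0
```

```bash
python3 go.py .6018 -.0446 .145
```

```text
turn [ 0.02  0.   -0.09] shift [ 0.8 -1.1  1.9] q [ 0.03  0.8  -0.05  1.72  0.06  0.62  0.27] t 3.7333 F [ 0.  -0.3  0.4] T [-0.02  0.06  0.01] pos [ 0.6031 -0.045   0.1469] w 0.0220636838476097 g 0.0
```

Close fully, then draw back along tool −x (the drive's −y) by 70 mm at an easy pace.

Request:
drive_tool(
  motion="0 0 0 0 0 0 10; 0 0 0 0 0 0 10; 0 0 0 0 0 0 10; 0 0 0 -4 0 0 10; 0 0 0 -6 0 0 10",
)

```text
t: 4.15
eef_pos: [0.6044, -0.0533, 0.1466]
orientation: [0.582, 0.813, -0.001, -0.002]
wrist_force: [-6.1, 0.7, 5.0]
grip_width: 0.0159
grasp_force: 25.0
```

Request:
drive_tool(
  motion="0 0 0 -8 0 0 10; 0 0 0 -8 0 0 10; 0 0 0 -8 0 0 10; 0 0 0 -8 0 0 10; 0 0 0 -8 0 0 10",
)

```text
t: 4.57
eef_pos: [0.6176, -0.0921, 0.1466]
orientation: [0.583, 0.813, -0.001, -0.002]
wrist_force: [-6.0, 1.4, 5.1]
grip_width: 0.0157
grasp_force: 25.0
```

```bash
python3 go.py .6243 -.1113 .145
```

```text
turn [-0.17 -0.12 -0.06] shift [-20.4   0.1   1.6] q [ 0.11  0.82 -0.06  1.66  0.07  0.67  0.34] t 4.5667 F [-6.   1.4  5.1] T [0.11 1.2  0.04] pos [ 0.6176 -0.0921  0.1466] w 0.015746960109478375 g 24.988552734721452
```

Request:
drive_tool(
  motion="0 0 0 -7 0 0 10; 0 0 0 -7 0 0 10; 0 0 0 -5 0 0 10; 0 0 0 -3 0 0 10; 0 0 0 0 0 0 10",
)

```text
t: 4.98
eef_pos: [0.6241, -0.111, 0.1466]
orientation: [0.582, 0.813, 0.0, -0.003]
wrist_force: [-6.8, 5.1, 6.4]
grip_width: 0.016
grasp_force: 25.0
```

```bash
python3 go.py .6243 -.1113 .145
```

```text
turn [-0.2  -0.29 -0.04] shift [-0.3  0.1  1.6] q [ 0.14  0.83 -0.07  1.63  0.07  0.69  0.37] t 4.9833 F [-6.8  5.1  6.4] T [0.62 1.49 0.02] pos [ 0.6241 -0.111   0.1466] w 0.01598363410843831 g 24.988746126182377
```

Push a few mm further to feel the stop.

Request:
drive_tool(
  motion="0 0 0 -2 0 0 10; 0 0 0 -2 0 0 10; 0 0 0 0 0 0 10; 0 0 0 0 0 0 10",
)

```text
t: 5.32
eef_pos: [0.6242, -0.1111, 0.1465]
orientation: [0.581, 0.814, 0.001, -0.005]
wrist_force: [-10.3, 9.3, 10.3]
grip_width: 0.0159
grasp_force: 25.0
```

```bash
python3 go.py .6243 -.1113 .145
```

```text
turn [-0.28 -0.57  0.1 ] shift [-0.2  0.   1.5] q [ 0.15  0.83 -0.07  1.62  0.07  0.7   0.37] t 5.3167 F [-10.3   9.3  10.3] T [ 1.75  2.12 -0.01] pos [ 0.6242 -0.1111  0.1465] w 0.015850445085984533 g 24.996494100778364
```

It does not move and the force grows, so it is at its stop. I relax, open and rise.

Request:
drive_tool(
  motion="0 0 0 3.5 0 0 10; 0 0 0 0 0 0 50; 0 0 0 0 0 0 50; 0 0 0 0 0 0 50; 0 0 0 0 0 0 50",
)

```text
t: 5.73
eef_pos: [0.6271, -0.1141, 0.1467]
orientation: [0.583, 0.813, 0.0, 0.001]
wrist_force: [-0.0, 0.2, 0.5]
grip_width: 0.0407
grasp_force: 0.0
```

Request:
drive_tool(
  motion="0 0 0 0 0 -15 50; 0 0 0 0 0 -25 50; 0 0 0 0 0 -25 50; 0 0 0 0 0 0 50; 0 0 0 0 0 0 50",
)

```text
t: 6.15
eef_pos: [0.6277, -0.1142, 0.2132]
orientation: [0.583, 0.813, 0.001, 0.002]
wrist_force: [-0.6, 0.8, -0.3]
grip_width: 0.05
grasp_force: 0.0
```

```bash
python3 go.py .5779 .0241 .2
```

```text
turn [ 0.22  0.11 -0.12] shift [147.   -2.9  12.9] q [ 0.15  0.75 -0.07  1.57  0.06  0.82  0.38] t 6.15 F [-0.6  0.8 -0.3] T [-0.05  0.02  0.  ] pos [ 0.6277 -0.1142  0.2132] w 0.049990403990391355 g 0.0
```

Request:
drive_tool(
  motion="0 0 0 36 -0.7 0 50; 0 0 0 36 -0.7 0 50; 0 0 0 36 -0.7 0 50; 0 0 0 30 -0.7 0 50; 0 0 0 9 0 0 50",
)

```text
t: 6.57
eef_pos: [0.574, 0.031, 0.2105]
orientation: [0.58, 0.815, 0.0, -0.003]
wrist_force: [-0.6, 0.7, -0.3]
grip_width: 0.0496
grasp_force: 0.0
```

Request:
drive_tool(
  motion="0 0 0 0 0 10 50; 0 0 0 0 0 0 50; 0 0 0 0 0 0 50; 0 0 0 0 0 0 50",
)

```text
t: 6.9
eef_pos: [0.5769, 0.022, 0.2011]
orientation: [0.584, 0.812, -0.001, 0.0]
wrist_force: [0.2, 0.0, -1.1]
grip_width: 0.05
grasp_force: 0.0
```

Run:
```python
from h import *
c=cam('wrist');p=c['pixels'];save('w2.png',p);hsv=cv2.cvtColor(p,cv2.COLOR_RGB2HSV)
c2=cam('top');q=c2['pixels']
print(np.round(manip.get_obs()['joint_vel'],3))
hs=cv2.cvtColor(q,cv2.COLOR_RGB2HSV)
save('w2t.png',cv2.resize(q[170:290,235:395],None,fx=4,fy=4,interpolation=cv2.INTER_CUBIC))
red=cv2.inRange(hsv,(0,120,60),(6,255,255))|cv2.inRange(hsv,(172,120,60),(180,255,255))
u=np.argwhere(red>0)[:,::-1];d=depthpt(c,u)
for z in (.145,.119):
    k=abs(d[:,2]-z)<.006
    if k.sum()>20: print(z,k.sum(),cv2.minAreaRect((onplane(c,u[k],z)[:,:2]*1000).astype(np.float32)))
import go;go.rem([.5779,.0241,.136])
```

```text
[-0.007 -0.005 -0.01   0.001 -0.003 -0.001 -0.003]
0.145 1154 ((577.774169921875, 25.198646545410156), (13.528003692626953, 32.452491760253906), 18.553138732910156)
0.119 3905 ((577.4059448242188, 24.783424377441406), (56.13847732543945, 56.31603240966797), 45.925071716308594)
turn [ 0.    0.05 -0.25] shift [ 1.1  1.3 65.5] q [-0.09  0.69 -0.05  1.77  0.05  0.68  0.16] t 7.0 F [ 0.3 -0.5  0.4] T [0.   0.12 0.03] pos [0.577  0.0227 0.2015] w 0.05017841419157803 g 0.0
```

View pics/w2.png

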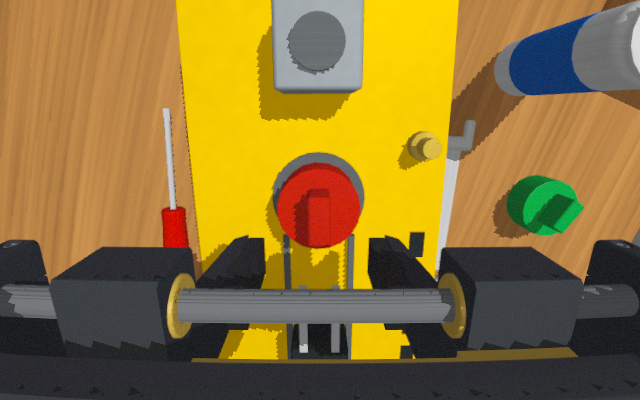

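The wrist view shows the red cap at (318,205) with its bar clear and the prongs drawn back at (320,320). The axis is at (577.7, 24.8) mm. I descend on to the bar.

Request:
drive_tool(
  motion="0 0 0 1.7 1.2 20 50; 0 0 0 0 0 20 50; 0 0 0 0 0 15 50; 0 0 0 0 0 7 50; 0 0 0 0 0 0 50",
  squeeze=40,
)

```text
t: 7.42
eef_pos: [0.5764, 0.0258, 0.1383]
orientation: [0.583, 0.812, -0.001, -0.001]
wrist_force: [0.4, 0.6, 1.1]
grip_width: 0.0501
grasp_force: 0.0
```

```bash
python3 go.py .5777 .0246 .137
```

```text
turn [-0.15 -0.02 -0.15] shift [-1.6  0.9  1.3] q [-0.1   0.78 -0.04  1.81  0.06  0.55  0.15] t 7.4167 F [0.4 0.6 1.1] T [-0.05  0.04 -0.01] pos [0.5764 0.0258 0.1383] w 0.050060302969061464 g 0.0
```

Request:
drive_tool(
  motion="0 0 0 -0.8 0.8 0.8 5; 0 0 0 0 0 0 5; 0 0 0 0 0 0 5; 0 0 0 0 0 0 5; 0 0 0 0 0 0 5",
)

```text
t: 7.83
eef_pos: [0.5784, 0.0261, 0.1395]
orientation: [0.583, 0.813, 0.0, 0.0]
wrist_force: [0.1, -0.6, 0.1]
grip_width: 0.019
grasp_force: 0.0
```

Request:
drive_tool(
  motion="0 0 0 0 0 0 5; 0 0 0 0 0 0 5; 0 0 0 0 0 0 5; 0 0 0 0 0 0 5",
)

```text
t: 8.17
eef_pos: [0.5776, 0.0259, 0.1393]
orientation: [0.583, 0.813, -0.0, -0.0]
wrist_force: [-2.3, 0.4, 5.9]
grip_width: 0.0141
grasp_force: 40.0
```

```bash
python3 go.py .5777 .0246 .137
```

```text
turn [-0.04  0.   -0.09] shift [-1.3 -0.4  2.3] q [-0.1   0.78 -0.04  1.81  0.06  0.55  0.15] t 8.1667 F [-2.3  0.4  5.9] T [-0.18  0.59  0.01] pos [0.5776 0.0259 0.1393] w 0.014075221568501443 g 39.9965369515121
```

The bar is gripped (14.1 mm). First trial is anticlockwise from above, which is a negative turn about tool z.

Request:
drive_tool(
  motion="0 0 -3 0 0 0 5; 0 0 -3 0 0 0 5; 0 0 -3 0 0 0 5; 0 0 -3 0 0 0 5; 0 0 -3 0 0 0 5",
)

```text
t: 8.58
eef_pos: [0.5773, 0.0265, 0.1393]
orientation: [0.473, 0.881, 0.0, -0.001]
wrist_force: [-2.9, 0.6, 5.6]
grip_width: 0.0156
grasp_force: 46.6
```

```bash
python3 go.py .5777 .0246 .137
```

```text
turn [-0.05 -0.1  14.79] shift [-1.8 -0.7  2.3] q [-0.06  0.78 -0.11  1.81  0.15  0.56  0.32] t 8.5833 F [-2.9  0.6  5.6] T [ 0.15  0.75 -1.2 ] pos [0.5773 0.0265 0.1393] w 0.015619255251395884 g 46.646354764234275
```

The torque built to −1.2 N·m and the fingers are being spread, so this is the tightening stop and the thread is left-handed. I turn the other way.

Request:
drive_tool(
  motion="0 0 5 0 0 0 5; 0 0 5 0 0 0 5; 0 0 5 0 0 0 5; 0 0 5 0 0 0 5; 0 0 5 0 0 0 5",
)

```text
t: 9.0
eef_pos: [0.5782, 0.0257, 0.1393]
orientation: [0.653, 0.757, -0.0, 0.0]
wrist_force: [-1.7, -1.9, 3.6]
grip_width: 0.0132
grasp_force: 39.5
```

Request:
drive_tool(
  motion="0 0 4 0 0 -0.2 5; 0 0 4 0 0 -0.2 5; 0 0 4 0 0 -0.2 5; 0 0 4 0 0 -0.2 5",
)

```text
t: 9.33
eef_pos: [0.5787, 0.0258, 0.14]
orientation: [0.752, 0.66, 0.0, 0.001]
wrist_force: [-0.0, -1.6, 1.2]
grip_width: 0.0136
grasp_force: 39.5
```

```bash
python3 go.py .5777 .0246 .137
```

```text
turn [  0.09   0.03 -26.27] shift [-1.3 -0.9  3. ] q [-0.17  0.79  0.08  1.81 -0.11  0.55 -0.15] t 9.3333 F [-0.  -1.6  1.2] T [-0.22  0.07  0.05] pos [0.5787 0.0258 0.14  ] w 0.01357182446338326 g 39.541743490844965
```

It turns easily (0.05 N·m). Loosening continues to about 95°.

Request:
drive_tool(
  motion="0 0 5 0 0 -0.25 5; 0 0 5 0 0 -0.25 5; 0 0 5 0 0 -0.25 5; 0 0 5 0 0 -0.25 5; 0 0 5 0 0 -0.25 5",
)

```text
t: 9.75
eef_pos: [0.5787, 0.026, 0.1412]
orientation: [0.877, 0.481, 0.001, 0.0]
wrist_force: [-0.8, -0.3, 0.9]
grip_width: 0.0135
grasp_force: 39.5
```

Request:
drive_tool(
  motion="0 0 5 0 0 -0.25 5; 0 0 5 0 0 -0.25 5; 0 0 5 0 0 -0.25 5; 0 0 5 0 0 0 5; 0 0 5 0 0 0 5",
)

```text
t: 10.17
eef_pos: [0.5787, 0.0261, 0.1418]
orientation: [0.96, 0.28, 0.001, 0.0]
wrist_force: [0.5, -1.0, -0.2]
grip_width: 0.0134
grasp_force: 39.5
```

Request:
drive_tool(
  motion="0 0 5 0 0 0 5; 0 0 5 0 0 0 5; 0 0 5 0 0 0 5; 0 0 5 0 0 0 5; 0 0 0 0 0 0 5",
)

```text
t: 10.58
eef_pos: [0.5789, 0.0255, 0.1418]
orientation: [0.994, 0.11, 0.001, 0.001]
wrist_force: [0.8, -2.2, 0.0]
grip_width: 0.0136
grasp_force: 39.5
```

```bash
python3 go.py .5777 .0246 .137
```

```text
turn [ 1.600e-01  3.000e-02 -9.622e+01] shift [-1.4  0.6  4.8] q [-0.35  0.82  0.41  1.82 -0.54  0.6  -0.97] t 10.5833 F [ 0.8 -2.2  0. ] T [-0.38 -0.05 -0.01] pos [0.5789 0.0255 0.1418] w 0.01362382730917601 g 39.503358621150255
```

Turned about 96°, which is inside the 72–115° lift-off window. I lift gently and check the force.

Request:
drive_tool(
  motion="0 0 0 0 0 -2 5; 0 0 0 0 0 -2 5; 0 0 0 0 0 -3 5; 0 0 0 0 0 -4 5; 0 0 0 0 0 0 5",
)

```text
t: 11.0
eef_pos: [0.5784, 0.0259, 0.1536]
orientation: [0.994, 0.111, 0.0, -0.0]
wrist_force: [1.3, -1.7, -1.6]
grip_width: 0.0135
grasp_force: 39.5
```

Request:
drive_tool(
  motion="0 0 0 0 0 -5 5; 0 0 0 0 0 -7 5; 0 0 0 0 0 -8 5; 0 0 0 0 0 -8 5; 0 0 0 0 0 -8 5",
)

```text
t: 11.42
eef_pos: [0.5778, 0.027, 0.1897]
orientation: [0.994, 0.111, -0.0, -0.001]
wrist_force: [0.4, 0.1, -2.5]
grip_width: 0.014
grasp_force: 39.5
```

Request:
drive_tool(
  motion="0 0 0 0 0 -10 5; 0 0 0 0 0 -12 5; 0 0 0 0 0 -12 5; 0 0 0 0 0 -8 5; 0 0 0 0 0 -4 5",
)

```text
t: 11.83
eef_pos: [0.5786, 0.0262, 0.2364]
orientation: [0.994, 0.111, 0.001, -0.0]
wrist_force: [0.5, 0.5, -2.9]
grip_width: 0.0137
grasp_force: 39.5
```

Request:
drive_tool(
  motion="0 0 0 0 0 0 5; 0 0 0 0 0 0 5; 0 0 0 0 0 0 5; 0 0 0 0 0 0 5; 0 0 0 0 0 0 5",
)

```text
t: 12.25
eef_pos: [0.5778, 0.0261, 0.2341]
orientation: [0.994, 0.111, -0.001, -0.0]
wrist_force: [-0.1, -0.9, -3.4]
grip_width: 0.0136
grasp_force: 39.5
```

```bash
python3 go.py .5777 .0246 .137
python3 - <<'E'
from h import *
c=cam('side')['pixels'];t=cam('top')['pixels']
f=lambda a:cv2.resize(a,(400,300),interpolation=cv2.INTER_CUBIC)
save('end.png',np.hstack([f(c[130:280,220:420]),f(t[150:285,220:400])]))
print(manip.get_obs()['joint_vel'].round(3))
E
```

```text
turn [-7.000e-02  4.000e-02 -9.609e+01] shift [-0.3  1.5 97.1] q [-0.41  0.7   0.51  1.75 -0.45  0.81 -1.04] t 12.25 F [-0.1 -0.9 -3.4] T [-0.06  0.14  0.03] pos [0.5778 0.0261 0.2341] w 0.013632130080647533 g 39.51416227966547
[-0.    -0.003  0.003 -0.002  0.002  0.     0.001]
```

View pics/end.png

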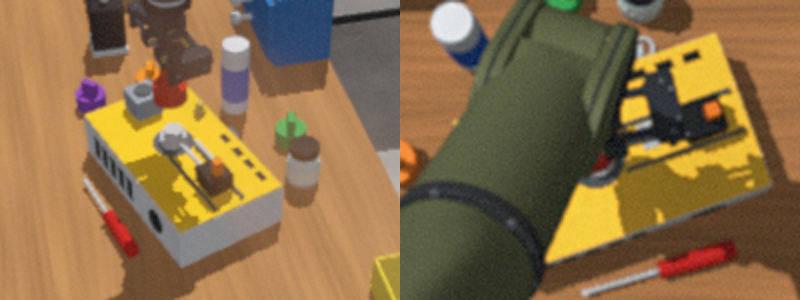

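The end view shows the bare steel neck (left crop, at (172,138)), the lock drawn back and the cap held up at (168,90). I check the knob's position once more and then hand in.

Run:
```python
from h import *
c=cam('top');h=cv2.cvtColor(c['pixels'],cv2.COLOR_RGB2HSV)
m=cv2.inRange(h,(7,150,150),(19,255,255))[185:215,345:375];q=np.argwhere(m>0)[:,::-1]+[345,185]
k=onplane(c,q.mean(0),.155)[0]*1000
s=np.linalg.norm(k[:2]-[577.8,24.5])-73
print(len(q),k,s)
if s>62: print(job.sign_off())
```

```text
44 [ 623.17926132 -108.58552564  155.        ] 67.6095106756182
the job is handed in; nothing more can be done
None
```

The job is handed in: the lock is back against its stop, and the cap is unscrewed (its thread turned out to be left-handed) and held level and still about 97 mm above its port; the judge's verdict was not shown.

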